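Fit the nozzle cover on its pins, then purge the vials with the spring lever

TASK

Fit the nozzle cover with the blue handle onto the vial block of the purge station: lay it lightly on the two locating pins and slide it about, without forcing it, until both its holes drop over the pins and it lies flat on the block, then let go of it. Only then purge the vials: tilt the spring-centred lever right over to its stop towards the blue nitrogen coupling, hold it there for two seconds, and let it spring back to the middle. Never open it towards the red vent coupling, and leave the red-handled blank and everything else on the bench where it is.

Things in the scene. Friction and masses are not known exactly. Their poses are not given: they have to be found in the camera images.
- station: White purge station, fixed, 220 mm deep (x), 420 mm wide (y), deck 60 mm above the bench. Origin: middle of its underside, on the bench; x to its back (away from the robot), y to its left end as the robot sees it, z up. Left on the deck is the aluminium vial block (110 x 204 mm in x, y, square with the station, top 90 mm above the bench) with two locating pins; right, the valve lever.
- tray_middle (a point): Middle of the block's oversize tray (station x 0, y +85 mm), 90 mm above the bench, axes as the station's. The block stays clamped up to 7 mm off this point in x and in y: not measured, see or feel for the pins. Pins: on the block's middle line, 68 mm to +y and -y of its middle, 8 mm thick for the first 6 mm above its top, then tapered to a 4 mm tip 12 mm above it.
- lever_pivot (a point): Pivot of the valve lever, fixed on the station at station x -15 mm, y -125 mm, 90 mm above the bench. Axes as the station's: the lever swings in this point's y-z plane.
- lever_knob (a point): Centre of the black ball knob (30 mm diameter) of the hand lever, 80 mm from the pivot (170 mm above the bench when upright), on an 8 mm thick steel rod. Axes turn with the lever.
- lever (a joint): Lever angle in rad: 0 upright (its spring-centred rest), positive when tilted towards the station's +y, negative towards its -y; stops at +0.5 and -0.5. The spring takes about 7 N sideways at the knob to hold it at a stop.
- nitrogen_coupling: Blue nitrogen coupling, a fixed stub 25 mm across and 35 mm high standing on the deck beside the valve, 46 mm from the lever pivot on its station +y or -y side (differs between starts). Origin at the middle of its foot on the deck.
- vent_coupling: Red vent coupling, same shape, on the other side of the valve.
- cover_grip (a point): Centre of the nozzle cover's blue handle bar, 36 mm above the plate's underside; x across the bar, y along it, z up. The bar is 12 mm thick (x), 64 mm long (y) and reaches from 27 to 45 mm above the underside, on two 10 mm posts 44 mm apart. With the cover fully down on the block this point is 126 mm above the bench.
- cover: The nozzle cover, loose, about 0.3 kg: aluminium plate 96 mm (x) x 190 mm (y) x 6 mm with 8 brass nozzles 7 mm high. Origin: middle of its underside; axes as cover_grip. Two 11 mm holes on its middle line, 68 mm to +y and -y: it fits either way round, with its y along the station's y.
- blank_grip (a point): Bystander among the covers: a steel blank of the same size with a RED handle and narrower hole spacing; it does not fit the pins. Centre of its handle bar, 36 mm above its underside.
- amber_bottle: Bystander: amber glass bottle, 72 mm across, 150 mm high; origin under its middle.
- wash_bottle: Bystander: white wash bottle, 60 mm across, 175 mm high to its spout; origin under its middle.
- beaker: Bystander: glass beaker, 72 mm across, 90 mm high; origin under its middle.
- sieve: Bystander: brass test sieve, 100 mm across, 35 mm high; origin under its middle.
- vial_rack: Bystander: blue rack with 8 vials, 62 x 120 mm, 49 mm high; origin under its middle.
- screwdriver: Bystander: yellow-handled screwdriver, 190 mm long, lying; origin under its middle.
- cap_jar: Bystander: clear jar with a white lid, 64 mm across, 75 mm high; origin under its middle.
Not all that is in view belongs to the job. What is shaped like the cover but orange or pink is not meant.

How it is judged:
On the way, in this order (a step that is already met when the one before it is completed fails the run):
1. the nozzle cover lies flat on the vial block with both holes over the pins, and is let go (z of cover_grip in the frame of station between 0.1235 and 0.128 m and horizontal distance between cover_grip and tray_middle below 0.02 m and angle between cover_grip's own z axis and vertical below 0.03 rad and angle between the y axis of cover_grip and the y axis of station, either way round below 0.08 rad and contact force between the fingers and cover below 0.3 N), for 0.3 s.
2. the lever is held over at its stop towards the blue nitrogen coupling (((y of nitrogen_coupling in the frame of lever_pivot above 0 m and value of joint lever above 0.43 rad) or (y of nitrogen_coupling in the frame of lever_pivot below 0 m and value of joint lever below -0.43 rad))), for 1.7 s.
At the end, for the whole second after the job is handed in: The nozzle cover lies flat and still on the vial block over both pins (handle centre 126 mm above the bench within 2 mm, level within 0.03 rad, square with the station within 0.08 rad, within 20 mm of the tray's middle), not held, and the lever stands still in the middle within 0.05 rad (all of step 1 and linear speed of cover below 0.01 m/s and value of joint lever between -0.05 and 0.05 rad and velocity of joint lever between -0.05 and 0.05 rad/s); the robot touches nothing.
It fails at once if the lever tilted more than 0.2 rad either way while the nozzle cover is not down on its pins ((value of joint lever above 0.2 rad or value of joint lever below -0.2 rad) and not (z of cover_grip in the frame of station between 0.1235 and 0.128 m and horizontal distance between cover_grip and tray_middle below 0.02 m and angle between cover_grip's own z axis and vertical below 0.03 rad and angle between the y axis of cover_grip and the y axis of station, either way round below 0.08 rad)).
It fails at once if the lever tilted more than 0.2 rad towards the red vent coupling ((y of nitrogen_coupling in the frame of lever_pivot above 0 m and value of joint lever below -0.2 rad) or (y of nitrogen_coupling in the frame of lever_pivot below 0 m and value of joint lever above 0.2 rad)).
It fails at once if the held cover forced against the block or its pins with more than 60 N (contact force between cover and station above 60 N and contact force between the fingers and cover above 3 N).
It fails at once if the blank or another loose thing on the bench moved by more than 30 mm (distance of any of blank_grip, amber_bottle, wash_bottle, beaker, sieve, vial_rack, screwdriver, cap_jar from where it was at the start of the episode above 0.03 m).
It also fails if it takes over 72 s, if anything falls off the work surface, if the arm or the gripper's body presses on something with over 40 N, if the wrist force passes 120 N, or if a joint passes its speed limit or range.

ROBOT

A 7-joint arm with a two-finger parallel gripper is mounted at the origin on the work surface. World frame = base frame: x ahead of the robot, y to its left, z up, the work surface at z = 0. Lengths are in m, angles in rad, forces in N, time in s.
With the tool pointing down it reaches from about 0.4 to 0.85 m from the base axis. Payload 10.4 kg.
Tool frame: the origin (TCP) lies at the very end of the fingers, on their centre line; the grasp point (between the pads) lies 19 mm behind it; z points along the fingers, y is the line along which they close (so a half turn about z gives the same grasp; the last joint's range is limited). The gripper opens to 87 mm and grips with 3 to 60 N. Pads are 19 mm wide; open, the fingers measure 117 mm over their backs; the gripper's body (75 mm by 190 mm) begins 51 mm behind the grasp point.
Start: joints at [1.108, 0.332, -0.065, 1.46, 0.022, 1.35, -0.088], TCP at [0.266, -0.566, 0.223] pointing down, gripper open.
Joint ranges: [-2.6, 2.6], [-0.5, 2.12], [-1.47, 1.34], [0.16, 2.42], [-1.27, 4.41], [0.06, 2.06], [-2.6, 2.6]. Speed limits (rad/s): [2.22, 2.22, 2.79, 2.79, 3.14, 3.14, 3.14].

INTERFACE

Orientations are given as a unit quaternion [x, y, z, w].
In Python, from station import * gives the robot as it stands.
- The arm moves only by the tool play_rows, never from a script. Its argument "motion" is a list of rows, each a list of 4 numbers: the shift along the tool's x, y, z scaled (see below), then the turn about the tool's z scaled (see below). A call has 1 to 5 rows; each row shifts and turns the commanded pose from where the row before left it, along the tool's axes as they then stand; what a row does not reach is not made up. The controller multiplies each number of a shift by 0.025 m and each number of a turn by 10 degrees. A row lasts 1/8 s, in which the tool goes at most 62.5 mm and 10.7 degrees, less where a joint would pass 70% of its speed; a pose out of reach is approached as far as the arm can. A call with a number of a shift or a turn outside -1 to 1 is refused whole. A call with a gripper value outside its range is refused whole. "grip" is the gripper's target within -1 to 1 (fully open at 1, half-way at 0, shut at -1), set as the call begins (left out, the last holds). The fingers move at their own pace and stop on an object; "force" is the grip in N (left out, the last holds). Time passes only in rows, so rows that do not move let the fingers close. It gives the time, the measured TCP pose, the force, the opening and the grip force at its end, in the units of the state.
- get_obs(): the state, without advancing time (a new reading comes with each control period).
- camera(name): name is "side" or "top" or "wrist"; returns a dict with "color" (420x560x3 uint8, red, green, blue), "range_z" (420x560 float32, m along the optical axis (not along the pixel's ray), 0 where there is no reading), "camera_matrix" (3x3 intrinsics, pixels), "eye" and "rotation" of the camera in the world; the wrist camera has in their place "hand_eye" (4x4, takes a point from camera to tool coordinates, whose origin is the TCP and whose axes are the flange's). Camera axes: x right, y down, z forward; pixel columns grow to the right and rows downward; lengths in m; the calibration is good to about 2 mm. A picture is of the moment at which its call begins: read the wrist's pose just before it.
- close_job(): hands the job in; it is judged then, once.
Trained networks look in the newest picture that a camera, given by its name, has taken for a name from the list of things; names that differ only in an ending like _2 or _b are one class to them, and where a whole thing is asked for, a point or a joint stands for the part that bears it (a point fixed in the world has none). Each returns a list of dicts, best first, with "confidence" (0 to 1); they miss things now and then, are a little off and sometimes report something else, mostly with a low value. They report only what shows in the picture. A call takes as long as a camera call. They do not tell look-alikes from the thing itself.
- recognise(camera, name): "point" ([x, y, z] in m, in world coordinates, good to about 4 mm: the middle of the surface that is visible of it).
- place_of(camera, name): "point" ([x, y, z] in m, in world coordinates, good to about 4 mm: a listed point, or the origin of a listed thing).
The state is a dict: "time": time; "qpos": joint angles; "qd": joint speeds; "tau": joint torques, N m; "position": TCP position; "eef_rot": TCP orientation; "wrist_force": force on the tool from outside, world axes, zero at the start; "moment": the same for the moment, N m; "grip_width": finger opening in m; "finger_force": force on a finger pad.
Only numpy, scipy, OpenCV 4.12 (cv2) and the standard library are available. Lean on these libraries where they do the work, as an engineer would, in place of code of your own. Each camera call takes 0.05 s, during which the arm holds its last target. There are 200 camera calls.

## Working session

There is one attempt and no reset: what is moved stays moved. The work goes in short steps, Python scripts to look and compute and a tool call to move; the robot and the scene stay as the last step left them, time stands still between calls to the robot, and variables do not carry over. Pictures are saved under pics/ and viewed, at most 10 in all, crops included, and the job is handed in when it is done.

Besides the shell and the picture viewer there is one more tool, called after "Emit:" as name([rows], argument=value, ...), one row to a line, values as JSON. play_rows: Moves the arm, as the interface text tells. Its arguments: {"type":"object","properties":{"motion":{"type":"array","items":{"type":"array","items":{"type":"number","minimum":-1,"maximum":1}}},"grip":{"type":"number"},"force":{"type":"number"}},"required":["motion"]}

```bash
mkdir -p pics; ls; cat > h.py <<'E'
from station import *
import numpy as np, cv2
from scipy.spatial.transform import Rotation as R
def save(name,fn):
    c=camera(name); cv2.imwrite('pics/'+fn,c['color'][:,:,::-1]); return c
def world(c,mask=None):
    K=c['camera_matrix'];z=c['range_z'];v,u=np.indices(z.shape)
    P=np.stack([(u-K[0,2])/K[0,0]*z,(v-K[1,2])/K[1,1]*z,z],-1)
    return P@np.array(c['rotation']).T+np.array(c['eye'])
E
python3 - <<'E'
from h import *
o=get_obs();print(o)
for n in ['top','side']:
    c=save(n,n+'1.png');print(n,c['eye'],np.round(c['rotation'],3).tolist(),c['camera_matrix'].tolist())
    for k in ['station','cover_grip','cover','blank_grip','lever_knob','nitrogen_coupling','vent_coupling','amber_bottle','wash_bottle','beaker','sieve','vial_rack','screwdriver','cap_jar']:
        print(k,[(np.round(d['point'],3).tolist(),round(d['confidence'],2)) for d in place_of(n,k)])
E
```

```text
pics
{'time': 0.0, 'qpos': array([ 1.10844955,  0.33287711, -0.06470652,  1.46096188,  0.02159757,
        1.34989844, -0.08849328]), 'qd': array([ 0.00027729, -0.00057787,  0.0002289 ,  0.00085896,  0.00151608,
       -0.00023467,  0.00192914]), 'tau': array([ 2.01683411e-03, -6.23262763e+01,  2.55639211e-02, -3.89906287e+01,
       -6.14791922e-02,  3.96153645e-02,  1.83358375e-04]), 'position': array([ 0.26589796, -0.56517806,  0.22174087]), 'eef_rot': array([ 9.75921133e-01,  2.18122483e-01, -1.88887188e-04, -6.99607667e-04]), 'wrist_force': array([-0.1536266 , -0.18083515,  0.56992699]), 'moment': array([0.00178601, 0.03426302, 0.01223568]), 'finger_force': 0.0, 'grip_width': 0.08712187129667191}
top [0.34710842 0.05460059 1.59657508] [0.715, -0.698, 0.032, -0.035] [[524.5456498553863, 0.0, 285.3885618446152], [0.0, 524.5456498553863, 217.47657527297798], [0.0, 0.0, 1.0]]
station [([0.568, -0.101, -0.004], 0.79)]
cover_grip [([0.609, 0.323, 0.039], 0.95), ([0.312, 0.61, 0.037], 0.74), ([0.196, 0.35, 0.036], 0.57)]
cover [([0.307, 0.612, 0.002], 0.98), ([0.609, 0.333, -0.0], 0.85
[... 999 characters left out ...]
71), ([0.789, 0.166, -0.001], 0.65), ([0.747, 0.258, -0.002], 0.56)]
blank_grip [([0.429, 0.352, 0.034], 0.84)]
lever_knob [([0.749, 0.258, -0.002], 0.63), ([0.53, -0.226, 0.177], 0.49)]
nitrogen_coupling [([0.524, -0.27, 0.058], 0.38)]
vent_coupling [([0.542, -0.183, 0.062], 0.57)]
amber_bottle [([0.746, 0.257, -0.0], 0.91)]
wash_bottle [([0.808, 0.036, -0.002], 0.96)]
beaker [([0.787, 0.17, -0.006], 0.69), ([0.386, -0.473, 0.003], 0.64)]
sieve [([0.309, -0.298, 0.0], 0.55), ([0.522, -0.269, 0.059], 0.4)]
vial_rack [([0.494, 0.531, 0.0], 0.63)]
screwdriver [([0.787, 0.168, -0.002], 0.45)]
cap_jar [([0.798, -0.099, 0.001], 0.76), ([0.568, -0.102, -0.002], 0.55), ([0.611, 0.325, -0.0], 0.49)]
```

View pics/top1.png

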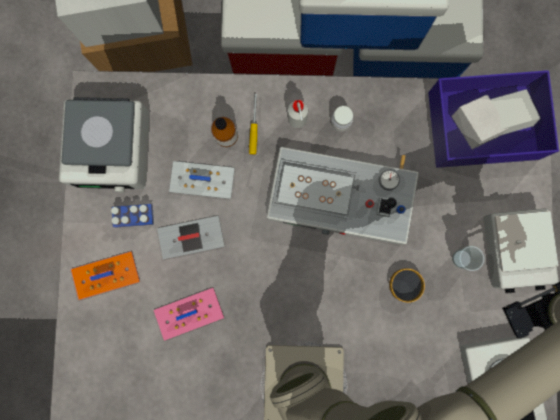

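View pics/side1.png

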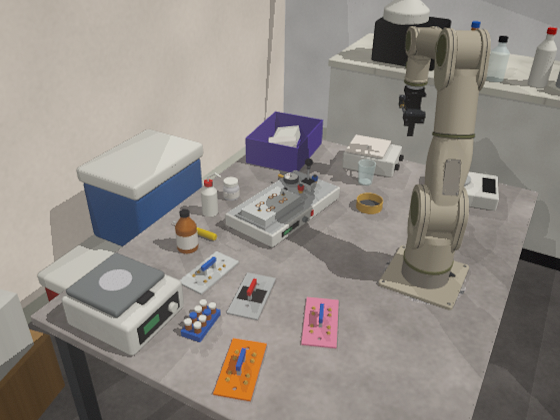

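```bash
cat >> h.py <<'E'
def pose2(P,m):
    q=P[m][:,:2]; r=cv2.minAreaRect((q*1000).astype(np.float32)); return len(q),np.round(r[0],1),np.round(r[1],1),round(r[2],2),np.round(np.median(P[m],0),4)
E
python3 - <<'E'
from h import *
def W(c):
    c=dict(c); c['rotation']=R.from_quat(c['rotation']).as_matrix(); return world(c)
for n in ['top','side']:
    c=camera(n);P=W(c);z=P[...,2];X=P[...,0];Y=P[...,1]
    near=(abs(X-.61)<.11)&(abs(Y-.326)<.13)&(X<.72)
    hsv=cv2.cvtColor(c['color'],cv2.COLOR_RGB2HSV)
    blue=(hsv[...,0]>100)&(hsv[...,0]<130)&(hsv[...,1]>120)
    print(n,'bar',pose2(P,near&blue&(z>.03)))
    print('bar-all',pose2(P,near&(z>.033)&(z<.06)&(abs(X-.61)<.05)&(abs(Y-.326)<.05)))
    sat=hsv[...,1]
    st=(X>.4)&(X<.75)&(Y>-.35)&(Y<.16)
    print('blocktop',pose2(P,st&(z>.083)&(z<.096)&(Y>-.12)))
    print('deck',pose2(P,st&(z>.05)&(z<.096)))
    print('knob',pose2(P,st&(z>.15)&(z<.2)))
    print('pins',pose2(P,st&(z>.097)&(z<.11)&(Y>-.12)) if (st&(z>.097)&(z<.11)&(Y>-.12)).any() else 0)
    print('bluecoup',pose2(P,st&blue&(z>.085)&(Y<-.15)))
    red=((hsv[...,0]<8)|(hsv[...,0]>172))&(sat>130)
    print('redcoup',pose2(P,st&red&(z>.085)&(z<.1)&(Y<-.1)))
E
```

```text
top bar (71, array([608.5, 322.7]), array([58.1, 10.7]), 84.77, array([0.6091, 0.3222, 0.0429]))
bar-all (94, array([608.8, 323. ]), array([64.1, 13.5]), 84.82, array([0.6084, 0.3232, 0.0428]))
blocktop (2431, array([574.3, -21.6]), array([204.1, 111.1]), 80.6, array([ 0.5732, -0.0203,  0.0895]))
deck (10149, array([ 574.2, -106.8]), array([425.5, 250.2]), 82.45, array([ 0.5618, -0.1021,  0.0626]))
knob (95, array([ 529.1, -224.9]), array([28.9, 24.8]), 86.94, array([ 0.5292, -0.2236,  0.1798]))
pins (45, array([572.7, -23.8]), array([188.6, 109. ]), 85.25, array([ 0.5783, -0.0211,  0.0982]))
bluecoup (29, array([ 521.8, -269.5]), array([17.9, 21.4]), 0.92, array([ 0.5213, -0.2669,  0.0897]))
redcoup (18, array([ 535.8, -175.4]), array([19.6, 13.3]), 21.27, array([ 0.5331, -0.1741,  0.0874]))
side bar (78, array([605.5, 325.8]), array([63.9, 16.3]), 82.56, array([0.6048, 0.3293, 0.0426]))
bar-all (92, array([605.8, 324.9]), array([66.1, 17.2]), 87.57, array([0.6046, 0.3278, 0.0423]))
blocktop (987, array([570.9, -16.5]), array([212.6, 118.3]), 80.51, array([ 0.5683, -0.0096,  0.0904]))
deck (3723, array([ 562.3, -101.8]), array([431.3, 230. ]), 80.32, array([ 0.5382, -0.0504,  0.0649]))
knob (56, array([ 637.1, -102.7]), array([348.9,  29. ]), 45.65, array([ 0.5246, -0.2164,  0.1742]))
pins (16, array([566.5, -16.1]), array([177.1,  98.5]), 78.75, array([0.5619, 0.0133, 0.0975]))
bluecoup (8, array([ 516.9, -261.2]), array([ 8.2, 25.4]), 52.3, array([ 0.5142, -0.2611,  0.0891]))
redcoup (13, array([ 534.7, -174.6]), array([14.7, 23.9]), 0.72, array([ 0.5308, -0.1707,  0.0876]))
```

Emit:
play_rows([
  [0,0,-1,0],
  [0,0,-1,0],
  [0,0,-1,0],
  [0.76,-0.65,0,0],
  [0.76,-0.65,0,0],
], grip=-0.1)

```text
time: 2.22
position: [0.2869, -0.5195, 0.2978]
eef_rot: [0.976, 0.218, 0.0, 0.0]
wrist_force: [-0.6, 0.1, -0.7]
grip_width: 0.0451
finger_force: 0.0
```

Emit:
play_rows([
  [1,-0.96,0,0],
  [1,-0.96,0,0],
  [1,-0.96,0,0],
  [1,-0.96,0,0],
  [1,-0.96,0,0],
])

```text
time: 2.85
position: [0.349, -0.357, 0.2977]
eef_rot: [0.976, 0.218, 0.0, 0.0]
wrist_force: [0.1, -0.2, -0.2]
grip_width: 0.0392
finger_force: 0.0
```

Emit:
play_rows([
  [1,-0.96,0,0],
  [1,-0.96,0,0],
  [1,-0.96,0,0],
  [1,-0.96,0,0],
  [1,-0.96,0,0],
])

```text
time: 3.48
position: [0.411, -0.1952, 0.2978]
eef_rot: [0.976, 0.218, 0.0, 0.0]
wrist_force: [0.8, -0.2, 0.5]
grip_width: 0.039
finger_force: 0.0
```

Emit:
play_rows([
  [1,-0.96,0,0],
  [1,-0.96,0,0],
  [1,-0.96,0,0],
  [1,-0.96,0,0],
  [1,-0.96,0,0],
])

```text
time: 4.1
position: [0.473, -0.0335, 0.2978]
eef_rot: [0.976, 0.218, 0.0, 0.0]
wrist_force: [-0.0, 0.1, -0.1]
grip_width: 0.0394
finger_force: 0.0
```

Emit:
play_rows([
  [1,-0.96,0,0],
  [1,-0.96,0,0],
  [1,-0.96,0,0],
  [1,-0.96,0,0],
  [0,0,0,-1],
])

```text
time: 4.72
position: [0.5223, 0.098, 0.2975]
eef_rot: [0.952, 0.305, 0.0, -0.001]
wrist_force: [0.6, -0.5, -0.7]
grip_width: 0.0391
finger_force: 0.0
```

Emit:
play_rows([
  [0,0,0,-1],
  [0,0,0,-1],
  [0,0,0,-1],
  [0,0,0,-1],
  [0,0,0,-0.96],
])

```text
time: 5.35
position: [0.5223, 0.0949, 0.2976]
eef_rot: [0.737, 0.676, 0.0, 0.0]
wrist_force: [0.2, 0.1, -1.2]
grip_width: 0.039
finger_force: 0.0
```

```bash
cat >> h.py <<'E'
def wristP(c,o):
    K=c['camera_matrix'];z=c['range_z'];v,u=np.indices(z.shape)
    P=np.stack([(u-K[0,2])/K[0,0]*z,(v-K[1,2])/K[1,1]*z,z],-1)
    H=np.array(c['hand_eye']);Rt=R.from_quat(o['eef_rot']).as_matrix()
    return (P@H[:3,:3].T+H[:3,3])@Rt.T+o['position']
E
python3 - <<'E'
from h import *
o=get_obs();c=save('wrist','w1.png');print(o['position'],o['eef_rot'],o['qpos'],np.round(c['hand_eye'],3).tolist(),c['camera_matrix'])
print([(d['point'],d['confidence']) for d in place_of('wrist','cover_grip')])
P=wristP(c,o);z=P[...,2];X=P[...,0];Y=P[...,1]
print('bar',pose2(P,(z>.03)&(z<.055)&(abs(X-.608)<.05)&(abs(Y-.323)<.05)&(c['range_z']>.1)))
E
```

```text
[0.52230685 0.09486015 0.29760894] [7.36597423e-01 6.76331444e-01 2.19584899e-05 1.20887290e-04] [ 0.46441783  0.16795998 -0.81606911  1.55428414  0.12288518  1.47227318
 -0.44196209] [[0.0, -0.963, -0.27, 0.074], [1.0, -0.0, 0.001, 0.0], [-0.001, -0.27, 0.963, -0.162], [0.0, 0.0, 0.0, 1.0]] [[315.32056679   0.         274.47891537]
 [  0.         315.32056679 209.80154156]
 [  0.           0.           1.        ]]
[]
bar (69, array([606.2, 297. ]), array([ 4.9, 12.1]), 66.34, array([0.6059, 0.2961, 0.0403]))
```

View pics/w1.png

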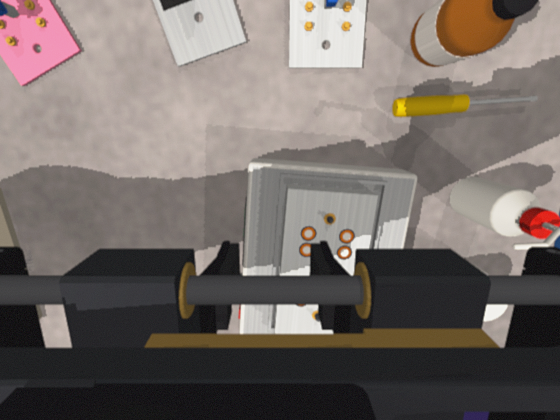

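Emit:
play_rows([
  [1,0.4,0,0],
  [1,0.4,0,0],
  [1,0.4,0,0],
  [1,0.4,0.5,0],
  [1,0.4,0.5,0],
])

```text
time: 6.08
position: [0.584, 0.2155, 0.2722]
eef_rot: [0.74, 0.672, 0.0, 0.0]
wrist_force: [-0.1, 0.0, 0.3]
grip_width: 0.0394
finger_force: 0.0
```

Emit:
play_rows([
  [1,0.4,1,0],
  [0.8,0.26,1,0],
  [0,0,0,0],
])

```text
time: 6.45
position: [0.6029, 0.2592, 0.2201]
eef_rot: [0.739, 0.674, -0.002, -0.001]
wrist_force: [-0.4, -0.5, 0.1]
grip_width: 0.0388
finger_force: 0.0
```

```bash
python3 - <<'E'
from h import *
o=get_obs();c=save('wrist','w2.png');print(o['position'],o['eef_rot'])
print([(d['point'],d['confidence']) for d in place_of('wrist','cover_grip')])
P=wristP(c,o);z=P[...,2];X=P[...,0];Y=P[...,1]
hsv=cv2.cvtColor(c['color'],cv2.COLOR_RGB2HSV)
blue=(hsv[...,0]>100)&(hsv[...,0]<130)&(hsv[...,1]>120)
n=(abs(X-.608)<.05)&(abs(Y-.323)<.05)&(c['range_z']>.1)
print('bar',pose2(P,n&(z>.03)&(z<.055)),pose2(P,n&blue&(z>.038)&(z<.055)))
m=(abs(X-.608)<.09)&(abs(Y-.323)<.13)&(z>.0035)&(z<.016)
print('plate',pose2(P,m))
# top camera pins
t=camera('top');crop=t['color'][130:250,260:420,::-1];cv2.imwrite('pics/topcrop.png',cv2.resize(crop,None,fx=5,fy=5,interpolation=cv2.INTER_CUBIC))
E
```

```text
[0.6028829  0.25915868 0.22009521] [ 0.73897652  0.67372837 -0.00165128 -0.00102911]
[([0.6091, 0.3251, 0.0364], 0.94)]
bar (748, array([609.8, 327.5]), array([62.2, 11.7]), 84.97, array([0.61  , 0.3285, 0.0449])) (616, array([609.9, 327. ]), array([61.3,  9.6]), 84.73, array([0.6099, 0.3279, 0.0451]))
plate (13347, array([613.8, 329.4]), array([193.3, 103.8]), 84.92, array([0.6108, 0.3391, 0.0061]))
```

View pics/w2.png

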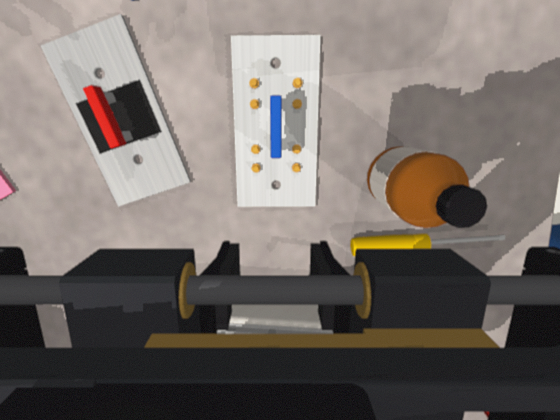

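View pics/topcrop.png

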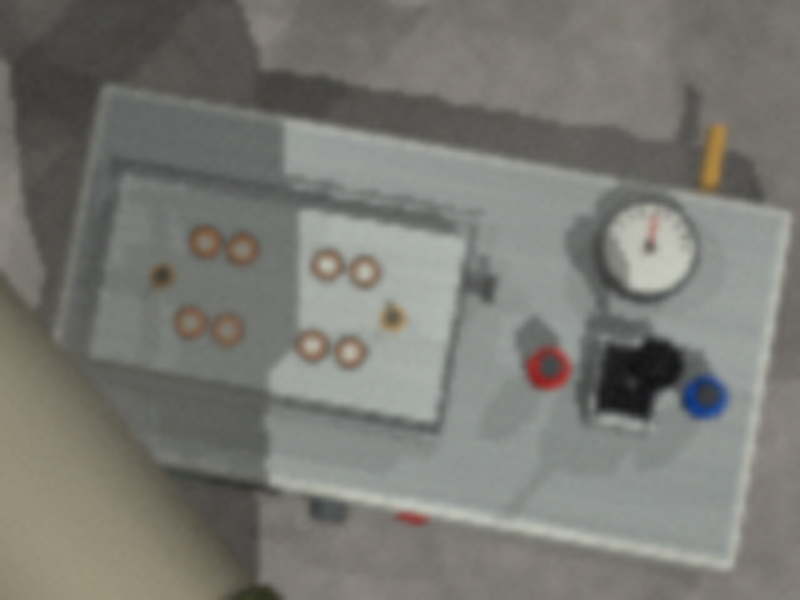

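```bash
python3 - <<'E'
from h import *
t=camera('top');K=t['camera_matrix'];Rt=R.from_quat(t['rotation']).as_matrix();e=np.array(t['eye'])
def hit(K,Rm,e,uv,z):
    d=Rm@np.array([(uv[0]-K[0,2])/K[0,0],(uv[1]-K[1,2])/K[1,1],1]);return e+d*(z-e[2])/d[2]
a=hit(K,Rt,e,(291.8,184.8),.099);b=hit(K,Rt,e,(338,193.2),.099)
print('top pins',a,b,(a+b)/2,np.linalg.norm(a-b),np.degrees(np.arctan2(a[1]-b[1],a[0]-b[0])))
w=camera('wrist');Kw=w['camera_matrix'];H=np.array(w['hand_eye'])
def wr(pos,q,uv,z):
    Rm=R.from_quat(q).as_matrix();return hit(Kw,Rm@H[:3,:3],Rm@H[:3,3]+pos,uv,z)
p1=([0.52230685,0.09486015,0.29760894],[7.36597423e-01,6.76331444e-01,2.2e-05,1.2e-4])
p2=([0.6028829,0.25915868,0.22009521],[0.73897652,0.67372837,-0.00165128,-0.00102911])
print('w pin1',wr(*p1,(330,218),.1),'pin2?',wr(*p1,(318,316),.1))
im1=cv2.imread('pics/w1.png');im2=cv2.imread('pics/w2.png')
g=cv2.resize(im1[195:345,270:400],None,fx=4,fy=4,interpolation=cv2.INTER_CUBIC)
h=cv2.resize(im2[40:210,220:330],None,fx=3.5,fy=3.5,interpolation=cv2.INTER_CUBIC)
H_=max(g.shape[0],h.shape[0]);out=np.zeros((H_,g.shape[1]+h.shape[1],3),np.uint8);out[:g.shape[0],:g.shape[1]]=g;out[:h.shape[0],g.shape[1]:]=h
out=out[:600,:800];cv2.imwrite('pics/crops.png',out);print(out.shape,g.shape)
for (x,y) in [(275,62),(276,184)]:
    s=cv2.cvtColor(im2,cv2.COLOR_BGR2GRAY)[y-9:y+10,x-9:x+10].astype(float);m=s<s.max()*.72
    ys,xs=np.nonzero(m);u=(xs.mean()+x-9,ys.mean()+y-9);print('hole',u,m.sum(),wr(*p2,u,.006))
# fit bar top
E
```

```text
top pins [0.58371593 0.04631025 0.099     ] [ 0.56243051 -0.08724229  0.099     ] [ 0.57307322 -0.02046602  0.099     ] 0.13523812039661792 80.94443886434377
w pin1 [0.58559398 0.05244923 0.1       ] pin2? [ 0.5648815  -0.08049581  0.1       ]
(600, 800, 3) (600, 520, 3)
hole (np.float64(274.62068965517244), np.float64(62.74712643678161)) 87 [0.61507831 0.39451379 0.006     ]
hole (np.float64(275.18333333333334), np.float64(184.48333333333332)) 60 [0.60329354 0.25948952 0.006     ]
```

View pics/crops.png

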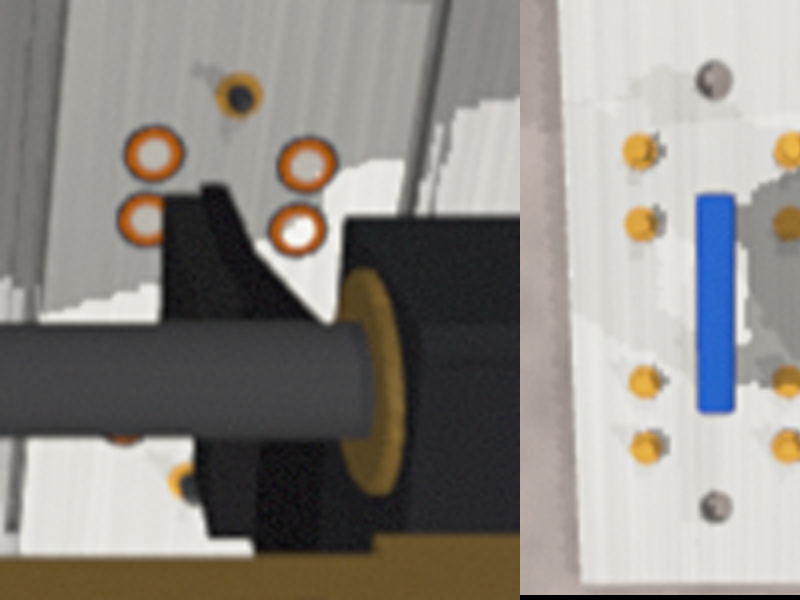

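Emit:
play_rows([
  [0.9,0,0,0],
  [0.9,0,0.5,0],
  [0.89,0,1,0],
  [0,0,1,0],
  [0,0,1,0],
])

```text
time: 7.32
position: [0.6105, 0.3249, 0.1353]
eef_rot: [0.739, 0.674, 0.001, 0.0]
wrist_force: [0.5, 0.0, 0.7]
grip_width: 0.0392
finger_force: 0.0
```

Emit:
play_rows([
  [0,0,1,0],
  [0,0,1,0],
  [0,0,1,0],
  [0,0,0,0],
])

```text
time: 7.82
position: [0.6097, 0.3238, 0.0591]
eef_rot: [0.739, 0.674, -0.001, 0.0]
wrist_force: [-0.6, -0.1, 0.5]
grip_width: 0.0393
finger_force: 0.0
```

Emit:
play_rows([
  [0.04,0,0.8,0],
  [0.04,0,0.8,0],
  [0,0,0,0],
])

```text
time: 8.2
position: [0.6091, 0.3265, 0.0178]
eef_rot: [0.738, 0.674, -0.002, -0.0]
wrist_force: [-0.0, 0.3, 0.2]
grip_width: 0.0389
finger_force: 0.0
```

Emit:
play_rows([
  [0,0,0,0],
  [0,0,0,0],
  [0,0,0,0],
], grip=-1, force=30)

```text
time: 8.57
position: [0.6105, 0.3273, 0.0206]
eef_rot: [0.738, 0.674, 0.0, 0.0]
wrist_force: [-0.6, -0.8, 0.1]
grip_width: 0.0171
finger_force: 0.0
```

Emit:
play_rows([
  [0,0,0,0],
  [0,0,0,0],
])

```text
time: 8.82
position: [0.6104, 0.3272, 0.0205]
eef_rot: [0.738, 0.674, 0.0, 0.0]
wrist_force: [-2.2, -0.9, 3.2]
grip_width: 0.012
finger_force: 30.0
```

Emit:
play_rows([
  [0,0,-0.4,0],
  [0,0,-1,0],
  [0,0,-1,0],
  [0,0,-1,0],
  [0,0,-1,0],
])

```text
time: 9.45
position: [0.6101, 0.327, 0.131]
eef_rot: [0.738, 0.674, -0.0, 0.0]
wrist_force: [0.1, -0.3, -3.5]
grip_width: 0.012
finger_force: 30.0
```

Emit:
play_rows([
  [0,0,-1,0],
  [0,0,-1,0],
  [0,0,-1,0],
  [0,0,-1,0],
  [0,0,0,0.42],
])

```text
time: 10.07
position: [0.6106, 0.3278, 0.2328]
eef_rot: [0.763, 0.646, 0.002, 0.0]
wrist_force: [0.4, 0.5, -3.0]
grip_width: 0.012
finger_force: 30.0
```

```bash
python3 - <<'E'
from h import *
o=get_obs();print({k:np.round(o[k],4) for k in o});c=save('wrist','w3.png')
H=np.array(c['hand_eye']);K=c['camera_matrix']
P=wristP(c,o);print(np.round(P[60:300:20,275,2]-o['position'][2],4))
E
```

```text
{'time': np.float64(10.075), 'qpos': array([-0.0667,  0.5929, -0.7872,  1.2076,  0.4088,  1.4934, -0.9581]), 'qd': array([-0.0562, -0.011 ,  0.118 ,  0.0414, -0.0633, -0.0385, -0.5812]), 'tau': array([  0.8035, -74.1119, -14.997 , -39.2235,   0.1129,   0.4201,
         1.837 ]), 'position': array([0.6106, 0.3278, 0.2328]), 'eef_rot': array([7.631e-01, 6.463e-01, 1.700e-03, 2.000e-04]), 'wrist_force': array([ 0.4349,  0.535 , -2.9838]), 'moment': array([ 0.0707, -0.0802, -0.0253]), 'finger_force': np.float64(29.9961), 'grip_width': np.float64(0.012)}
[-0.2333 -0.234  -0.0156 -0.0147 -0.2333 -0.0145 -0.0147 -0.0142  0.025
  0.0245  0.0244  0.0848]
```

View pics/w3.png

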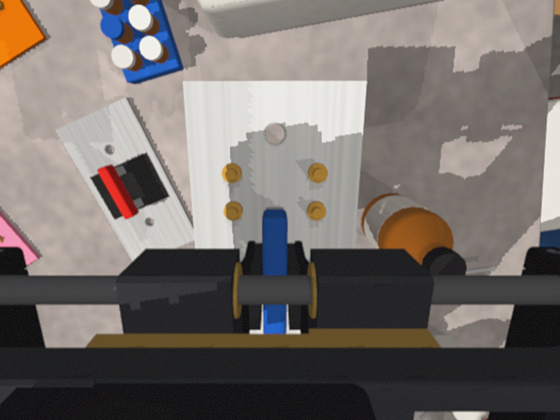

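```bash
python3 - <<'E'
from h import *
w=camera('wrist');K=w['camera_matrix'];H=np.array(w['hand_eye'])
im=cv2.imread('pics/w3.png');g=cv2.cvtColor(im,cv2.COLOR_BGR2GRAY)
def t(uv,z):
    d=H[:3,:3]@np.array([(uv[0]-K[0,2])/K[0,0],(uv[1]-K[1,2])/K[1,1],1]);return H[:3,3]+d*(z-H[2,3])/d[2]
for uv in [(275,133)]+[(185,240),(190,150),(364,200),(366,90),(274,81)]: print(uv,np.round(t(uv,.0147),4))
ht=t((275,133),.0147)
# pins in wrist frame (refined pixel)
p1=(np.array([0.52230685,0.09486015,0.29760894]),R.from_quat([7.36597423e-01,6.76331444e-01,2.2e-05,1.2e-4]).as_matrix())
def wr(uv,z):
    d=p1[1]@H[:3,:3]@np.array([(uv[0]-K[0,2])/K[0,0],(uv[1]-K[1,2])/K[1,1],1]);e=p1[1]@H[:3,3]+p1[0];return e+d*(z-e[2])/d[2]
a,b=wr((330,219),.102),wr((317.5,316.5),.102);print(a,b,(a+b)/2,np.linalg.norm(a-b),np.degrees(np.arctan2(*(a-b)[1::-1])))
o=get_obs();print(o['position'],np.degrees(2*np.arctan2(o['eef_rot'][1],o['eef_rot'][0])))
E
```

```text
(275, 133) [0.0681 0.0005 0.0147]
(185, 240) [ 0.0058 -0.0534  0.0147]
(190, 150) [ 0.059  -0.0466  0.0147]
(364, 200) [0.0305 0.0519 0.0147]
(366, 90) [0.0902 0.0484 0.0147]
(274, 81) [ 0.0946 -0.0001  0.0147]
[0.58519768 0.0518801  0.102     ] [ 0.56396264 -0.07976673  0.102     ] [ 0.57458016 -0.01394332  0.102     ] 0.13334847674931288 80.8369411499722
[0.61012801 0.32716982 0.23058423] 80.54879167776329
```

Emit:
play_rows([
  [-0.98,0.06,0,0],
  [-0.98,0.06,0,0],
  [-0.98,0.06,0,0],
  [-0.98,0.06,0,0],
  [-0.98,0.06,0,0],
])

```text
time: 10.8
position: [0.5972, 0.2041, 0.2296]
eef_rot: [0.762, 0.648, -0.0, -0.0]
wrist_force: [0.9, 0.4, -2.5]
grip_width: 0.0119
finger_force: 30.0
```

Emit:
play_rows([
  [-0.98,0.06,0,0],
  [-0.98,0.06,0,0],
  [-0.98,0.06,0,0],
  [-0.98,0.06,0,0],
  [-0.98,0.06,0,0],
])

```text
time: 11.42
position: [0.5845, 0.082, 0.2297]
eef_rot: [0.762, 0.648, -0.0, -0.0]
wrist_force: [-0.2, -0.1, -2.9]
grip_width: 0.0119
finger_force: 30.0
```

Emit:
play_rows([
  [-0.98,0.06,0,0],
  [-0.98,0.06,0,0],
  [-0.98,0.06,0,0],
  [-0.9,0.06,0,0],
  [0,0,0,0],
])

```text
time: 12.05
position: [0.5748, -0.0149, 0.2296]
eef_rot: [0.763, 0.646, -0.001, 0.0]
wrist_force: [-0.8, 0.5, -2.6]
grip_width: 0.012
finger_force: 30.0
```

Emit:
play_rows([
  [0,0,0,0],
  [0,0,0,0],
])

```text
time: 12.3
position: [0.5752, -0.0114, 0.2301]
eef_rot: [0.762, 0.648, 0.0, -0.0]
wrist_force: [0.1, 0.6, -2.0]
grip_width: 0.0118
finger_force: 30.0
```

```bash
cat > g.py <<'E'
from h import *
import sys
o=get_obs();p=o['position'];th=2*np.arctan2(o['eef_rot'][1],o['eef_rot'][0])
tx=np.array([np.cos(th),np.sin(th)]);ty=np.array([np.sin(th),-np.cos(th)])
d=np.array([float(sys.argv[1]),float(sys.argv[2])])-p[:2]
print(p,np.degrees(th),'F',np.round(o['wrist_force'],2),'M',np.round(o['moment'],2),'units tool x,y',d@tx/.025,d@ty/.025,'grip',o['grip_width'],o['finger_force'])
E
python3 g.py 0.5745 -0.0153
```

```text
[ 0.575173   -0.0114331   0.23005268] 80.719326453592 F [ 0.09  0.61 -1.97] M [-0.04 -0.06 -0.05] units tool x,y -0.15699290464792057 -0.0016227161803229937 grip 0.011780087384549862 29.998092027381063
```

Emit:
play_rows([
  [-0.16,0,1,0],
  [0,0,1,0],
  [0,0,1,0],
  [0,0,0.8,0],
  [0,0,0,0],
])

```text
time: 12.92
position: [0.5738, -0.0163, 0.1337]
eef_rot: [0.762, 0.647, -0.001, -0.001]
wrist_force: [0.5, -0.8, -2.1]
grip_width: 0.0115
finger_force: 30.0
```

Emit:
play_rows([
  [0,0,0,0],
  [0,0,0,0],
])

```text
time: 13.18
position: [0.5753, -0.0166, 0.1361]
eef_rot: [0.763, 0.647, 0.001, 0.001]
wrist_force: [0.5, -0.1, -3.1]
grip_width: 0.0121
finger_force: 30.0
```

```bash
python3 g.py 0.5745 -0.0153; python3 - <<'E'
from h import *
s=camera('side');cv2.imwrite('pics/s2.png',cv2.resize(s['color'][150:250,210:370,::-1],None,fx=5,fy=5,interpolation=cv2.INTER_CUBIC))
E
```

```text
[ 0.57525742 -0.01656215  0.13613111] 80.59904248152624 F [ 0.45 -0.11 -3.1 ] M [ 0.03 -0.09  0.01] units tool x,y 0.04485929559690931 -0.03813661465867967 grip 0.01206961609406454 29.997932631522417
```

Emit:
play_rows([
  [0.04,-0.03,0.12,0],
  [0,0,0.12,0],
  [0,0,0.12,0],
  [0,0,0,0],
  [0,0,0,0],
])

```text
time: 13.85
position: [0.5741, -0.0156, 0.1261]
eef_rot: [0.763, 0.647, 0.0, 0.0]
wrist_force: [1.1, -0.7, -2.5]
grip_width: 0.0117
finger_force: 30.0
```

Emit:
play_rows([
  [0,0,0.08,0],
  [0,0,0.08,0],
  [0,0,0.04,0],
  [0,0,0,0],
  [0,0,0,0],
])

```text
time: 14.48
position: [0.5741, -0.0156, 0.1211]
eef_rot: [0.763, 0.647, 0.0, 0.0]
wrist_force: [0.4, 0.1, -2.2]
grip_width: 0.0116
finger_force: 30.0
```

Emit:
play_rows([
  [0,0,0.04,0],
  [0,0,0.04,0],
  [0,0,0,0],
  [0,0,0,0],
])

```text
time: 14.98
position: [0.574, -0.0157, 0.119]
eef_rot: [0.763, 0.647, -0.0, 0.0]
wrist_force: [0.0, -0.2, -2.9]
grip_width: 0.0115
finger_force: 30.0
```

Emit:
play_rows([
  [0,0,0.04,0],
  [0,0,0.04,0],
  [0,0,0,0],
  [0,0,0,0],
])

```text
time: 15.48
position: [0.5742, -0.0159, 0.1172]
eef_rot: [0.763, 0.647, 0.0, 0.0]
wrist_force: [0.7, -1.9, -1.5]
grip_width: 0.0118
finger_force: 30.0
```

Emit:
play_rows([
  [-0.04,0,0,0],
  [0,0,0.04,0],
  [0,0,0.02,0],
  [0,0,0,0],
  [0,0,0,0],
])

```text
time: 16.1
position: [0.5739, -0.0166, 0.1155]
eef_rot: [0.763, 0.647, 0.0, 0.0]
wrist_force: [1.8, -2.3, -2.0]
grip_width: 0.0117
finger_force: 30.0
```

Emit:
play_rows([
  [-0.05,0.03,0,0],
  [0,0,0.04,0],
  [0,0,0.02,0],
  [0,0,0,0],
  [0,0,0,0],
])

```text
time: 16.73
position: [0.5744, -0.0178, 0.114]
eef_rot: [0.763, 0.647, -0.0, -0.0]
wrist_force: [-0.3, 0.4, -3.4]
grip_width: 0.0114
finger_force: 30.0
```

Lateral force is gone; the pins are inside the holes. Lowering the rest of the way.

Emit:
play_rows([
  [0,0,0.04,0],
  [0,0,0.04,0],
  [0,0,0,0],
  [0,0,0,0],
])

```text
time: 17.23
position: [0.5744, -0.0179, 0.1121]
eef_rot: [0.763, 0.647, 0.0, 0.0]
wrist_force: [-0.1, -0.4, -3.3]
grip_width: 0.0115
finger_force: 30.0
```

Emit:
play_rows([
  [0,0,0.04,0],
  [0,0,0.02,0],
  [0,0,0,0],
  [0,0,0,0],
])

```text
time: 17.73
position: [0.5744, -0.0179, 0.1105]
eef_rot: [0.763, 0.647, -0.0, 0.0]
wrist_force: [0.7, 0.2, -3.2]
grip_width: 0.0121
finger_force: 30.0
```

Emit:
play_rows([
  [0,0,0.03,0],
  [0,0,0.03,0],
  [0,0,0,0],
  [0,0,0,0],
])

```text
time: 18.23
position: [0.5746, -0.0179, 0.1102]
eef_rot: [0.763, 0.647, -0.0, 0.0]
wrist_force: [-5.0, 0.2, 9.1]
grip_width: 0.0118
finger_force: 30.0
```

Emit:
play_rows([
  [0,0,-0.03,0],
  [0,0,0,0],
  [0,0,0,0],
  [0,0,0,0],
  [0,0,0,0],
], grip=-0.1)

```text
time: 18.85
position: [0.5744, -0.0179, 0.1097]
eef_rot: [0.763, 0.647, -0.0, 0.0]
wrist_force: [0.3, 0.7, 0.1]
grip_width: 0.0389
finger_force: 0.0
```

Emit:
play_rows([
  [0,0,-1,0],
  [0,0,-1,0],
  [0,0,-1,0],
  [0,0,-1,0],
  [0,0,0,0],
])

```text
time: 19.48
position: [0.5754, -0.0177, 0.2116]
eef_rot: [0.763, 0.647, 0.001, 0.001]
wrist_force: [0.0, 0.5, -0.2]
grip_width: 0.0389
finger_force: 0.0
```

Emit:
play_rows([
  [-1,0,0,0],
  [-1,0,0,0],
  [-1,0,0,0],
  [-1,0,0,0],
  [0,0,0,0],
])

```text
time: 20.1
position: [0.5573, -0.1189, 0.2087]
eef_rot: [0.764, 0.645, -0.001, -0.0]
wrist_force: [1.0, 0.6, 0.5]
grip_width: 0.039
finger_force: 0.0
```

```bash
python3 g.py 0.53 -0.225; python3 - <<'E'
from h import *
for n in ['top','side']:
    c=camera(n);c=dict(c);c['rotation']=R.from_quat(c['rotation']).as_matrix();P=world(c);z=P[...,2];X=P[...,0];Y=P[...,1]
    hsv=cv2.cvtColor(c['color'],cv2.COLOR_RGB2HSV);blue=(hsv[...,0]>100)&(hsv[...,0]<130)&(hsv[...,1]>120)
    m=blue&(abs(X-.574)<.06)&(abs(Y+.018)<.06)&(z>.1)&(z<.16)
    print(n,'bar',pose2(P,m),m.sum())
    m=(abs(X-.574)<.1)&(abs(Y+.018)<.12)&(z>.088)&(z<.105);print('plate z',np.percentile(z[m],[10,50,90]), pose2(P,m))
    st=(X>.4)&(X<.6)&(Y>-.3)&(Y<-.15)&(z>.155)&(z<.19); print('knob',pose2(P,st))
    print([(d['point'],d['confidence']) for d in place_of(n,'lever_knob')])
    if n=='top': cv2.imwrite('pics/t3.png',cv2.resize(c['color'][130:250,260:420,::-1],None,fx=5,fy=5,interpolation=cv2.INTER_CUBIC))
c=save('wrist','w4.png')
E
```

```text
[ 0.55727243 -0.11885314  0.20865561] 80.39091110048793 F [0.96 0.57 0.54] M [ 0.04 -0.07 -0.04] units tool x,y -4.368401185285238 -0.3668481055215872 grip 0.03904916053894762 0.0
top bar (0, array([0., 0.]), array([0., 0.]), 0.0, array([nan, nan, nan])) 0
plate z [0.09037603 0.09509793 0.09975689] (2096, array([574.7, -17.2]), array([194.8, 110.2]), 80.83, array([ 0.5729, -0.0103,  0.0951]))
knob (0, array([0., 0.]), array([0., 0.]), 0.0, array([nan, nan, nan]))
[]
side bar (57, array([569.7, -16.4]), array([67.6, 17.2]), 83.59, array([ 0.5681, -0.0146,  0.134 ])) 57
plate z [0.09087806 0.09593115 0.10023015] (844, array([571.8, -16.5]), array([211.8, 117. ]), 80.37, array([0.5599, 0.0038, 0.0959]))
knob (51, array([ 525.7, -216.9]), array([28.2, 21.1]), 16.62, array([ 0.5231, -0.2168,  0.1757]))
[([0.5298, -0.226, 0.1743], 0.53)]
  return _methods._mean(a, axis=axis, dtype=dtype,
  ret = um.true_divide(
```

View pics/w4.png

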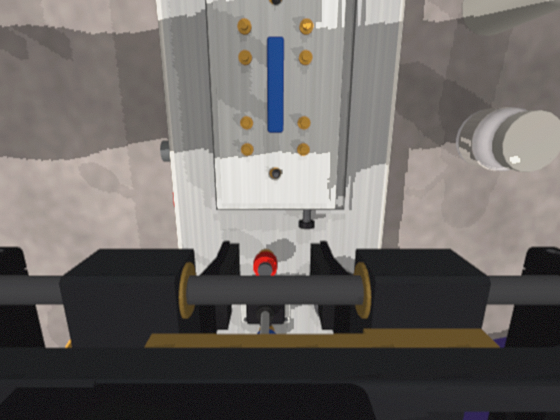

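```bash
python3 g.py 0.539 -0.181; python3 - <<'E'
from h import *
c=dict(camera('side'));c['rotation']=R.from_quat(c['rotation']).as_matrix();P=world(c);z=P[...,2];X=P[...,0];Y=P[...,1]
m=(X>.545)&(X<.68)&(Y>-.3)&(Y<-.13)&(z<.2);print('gauge max z',z[m].max(),P[m][z[m].argmax()])
E
```

```text
[ 0.55820199 -0.11521491  0.20965984] 80.69940178001409 F [-0.25  0.35  0.51] M [-0.03 -0.12  0.02] units tool x,y -2.7209437684669355 -0.33271046494958917 grip 0.03897940300976962 0.0
gauge max z 0.09110449291807377 [ 0.54606153 -0.21217678  0.09110449]
```

Emit:
play_rows([
  [0,0,0,0],
  [0,0,0,0],
  [0,0,0,0],
  [0,0,0,0],
], grip=-1, force=30)

```text
time: 20.9
position: [0.5581, -0.1166, 0.2098]
eef_rot: [0.763, 0.647, 0.0, 0.0]
wrist_force: [-0.9, 1.3, 0.2]
grip_width: 0.0075
finger_force: 0.0
```

```bash
python3 g.py 0.539 -0.181
```

```text
[ 0.55808778 -0.11657699  0.20984545] 80.59508016651432 F [-0.87  1.33  0.16] M [-0.04 -0.14 -0.02] units tool x,y -2.6670476995095918 -0.3321520690278819 grip 0.007459613300904418 0.0
```

Emit:
play_rows([
  [-0.9,-0.11,0,0],
  [-0.9,-0.11,0,0],
  [-0.5,-0.11,0,0],
  [-0.3,0,0,0],
  [0,0,0,0],
])

```text
time: 21.52
position: [0.5394, -0.1794, 0.2098]
eef_rot: [0.763, 0.647, 0.0, 0.0]
wrist_force: [-0.2, 0.2, 0.3]
grip_width: 0.0004
finger_force: 0.0
```

Emit:
play_rows([
  [0,0,0.8,0],
  [0,0,0.8,0],
  [0,0,0.5,0],
  [0,0,0.2,0],
  [0,0,0,0],
])

```text
time: 22.15
position: [0.5395, -0.1791, 0.1525]
eef_rot: [0.763, 0.647, 0.0, 0.0]
wrist_force: [-0.3, 0.2, 0.8]
grip_width: 0.0005
finger_force: 0.0
```

```bash
python3 g.py 0.535 -0.206;python3 - <<'E'
from h import *
s=camera('side');cv2.imwrite('pics/s3.png',cv2.resize(s['color'][110:230,250:410,::-1],None,fx=5,fy=5,interpolation=cv2.INTER_CUBIC))
E
```

```text
[ 0.53949494 -0.17907627  0.15248687] 80.6193764799639 F [-0.3   0.21  0.8 ] M [ 0.03 -0.05  0.02] units tool x,y -1.0918529967216066 -0.0018586551932674553 grip 0.000492856185060024 0.0
```

View pics/s3.png

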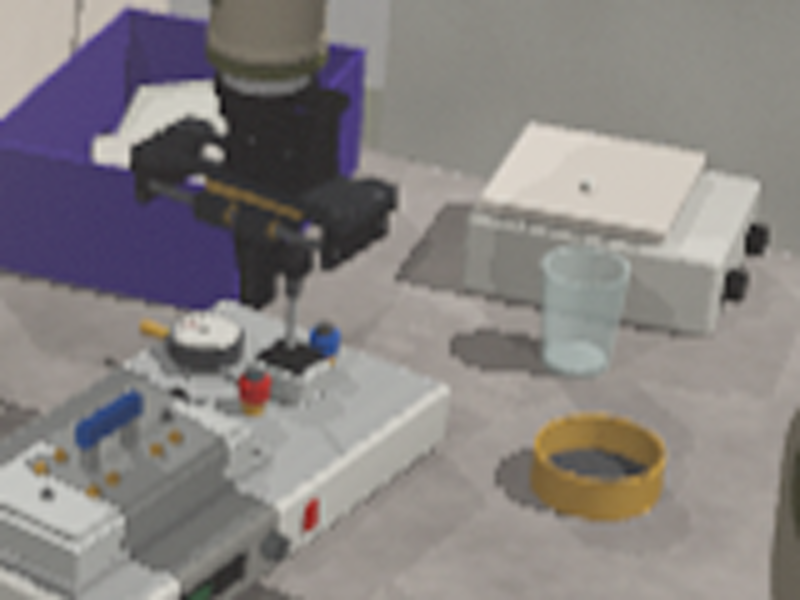

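Emit:
play_rows([
  [-0.3,0,0,0],
  [-0.3,0,0,0],
  [-0.2,0,0,0],
  [0,0,0,0],
])

```text
time: 22.7
position: [0.5359, -0.1997, 0.1523]
eef_rot: [0.763, 0.646, -0.0, 0.0]
wrist_force: [0.1, 0.4, 0.2]
grip_width: 0.0009
finger_force: 0.1
```

Emit:
play_rows([
  [-0.3,0,0,0],
  [-0.3,0,0,0],
  [-0.2,0,0,0],
  [0,0,0,0],
])

```text
time: 23.2
position: [0.5328, -0.219, 0.1523]
eef_rot: [0.763, 0.647, 0.0, 0.0]
wrist_force: [0.4, 3.2, 1.8]
grip_width: 0.0005
finger_force: 1.7
```

Emit:
play_rows([
  [-0.25,0,0,0],
  [-0.25,0,0,0],
  [-0.1,0,0,0],
  [0,0,0,0],
  [0,0,0,0],
])

```text
time: 23.82
position: [0.5301, -0.2315, 0.1512]
eef_rot: [0.762, 0.647, 0.0, -0.002]
wrist_force: [0.4, 6.6, -4.0]
grip_width: 0.0001
finger_force: 3.8
```

Emit:
play_rows([
  [-0.08,0,0,0],
  [0,0,0,0],
  [0,0,0,0],
])

```text
time: 24.2
position: [0.5297, -0.2331, 0.151]
eef_rot: [0.762, 0.648, 0.0, -0.002]
wrist_force: [2.1, 7.8, -5.2]
grip_width: 0.0002
finger_force: 4.3
```

Emit:
play_rows([
  [-0.08,0,0,0],
  [0,0,0,0],
  [0,0,0,0],
])

```text
time: 24.58
position: [0.5293, -0.2348, 0.1508]
eef_rot: [0.762, 0.648, 0.001, -0.002]
wrist_force: [1.5, 9.2, -6.3]
grip_width: 0.0007
finger_force: 4.8
```

Emit:
play_rows([
  [-0.08,0,0,0],
  [0,0,0,0],
  [0,0,0,0],
])

```text
time: 24.95
position: [0.529, -0.2363, 0.1506]
eef_rot: [0.762, 0.648, 0.001, -0.002]
wrist_force: [1.9, 10.9, -7.6]
grip_width: 0.0006
finger_force: 5.3
```

```bash
python3 - <<'E'
from h import *
for n in ['side','top','wrist']:
    c=camera(n)
    for f in (place_of,recognise): print(n,f.__name__,[(np.round(d['point'],4),round(d['confidence'],2)) for d in f(n,'lever_knob')])
    if n!='wrist':
        c=dict(c);c['rotation']=R.from_quat(c['rotation']).as_matrix();P=world(c);z=P[...,2];X=P[...,0];Y=P[...,1]
        m=(X>.48)&(X<.56)&(Y>-.32)&(Y<-.245)&(z>.12)&(z<.19);print(n,'knob pts',m.sum(),np.round(np.percentile(P[m],[5,50,95],axis=0),4) if m.sum() else 0)
    if n=='side': cv2.imwrite('pics/s4.png',cv2.resize(c['color'][150:210,290:370,::-1],None,fx=10,fy=10,interpolation=cv2.INTER_CUBIC))
E
python3 g.py .53 -.23
```

```text
side call [(array([ 0.5225, -0.2642,  0.164 ]), 0.52)]
side call [(array([ 0.5233, -0.2463,  0.1358]), 0.49)]
side knob pts 34 [[ 0.5073 -0.2646  0.1294]
 [ 0.5162 -0.2561  0.1597]
 [ 0.5262 -0.2456  0.1748]]
top call [(array([ 0.5409, -0.1774,  0.0592]), 0.34)]
top call []
top knob pts 0 0
wrist call []
wrist call [(array([ 0.5267, -0.2255,  0.1008]), 0.79)]
[ 0.52898139 -0.23630581  0.15063161] 80.75826076641108 F [ 2.06  9.88 -7.08] M [ 2.24 -0.49  0.  ] units tool x,y 0.25550187205865066 -0.00029308742050773506 grip 0.0001514698843614301 5.331728886812925
```

View pics/s4.png

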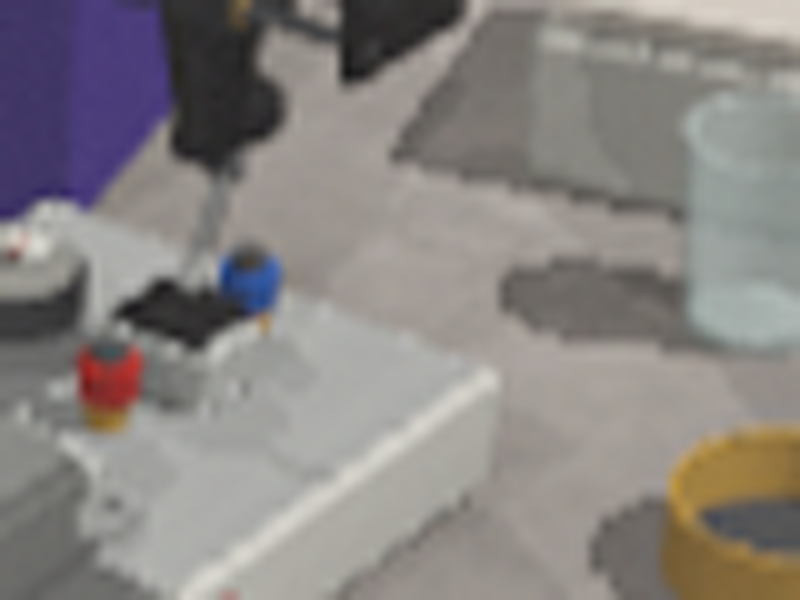

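Emit:
play_rows([
  [-0.08,0,0,0],
  [-0.04,0,0,0],
  [-0.04,0,0,0],
  [0,0,0,0],
  [0,0,0,0],
])

```text
time: 26.02
position: [0.5288, -0.2371, 0.1505]
eef_rot: [0.761, 0.649, 0.002, -0.004]
wrist_force: [2.1, 19.2, -6.9]
grip_width: 0.0007
finger_force: 9.7
```

```bash
python3 - <<'E'
from h import *
c=camera('side')
print([(np.round(d['point'],4),round(d['confidence'],2)) for d in place_of('side','lever_knob')])
g=c['color']
old=cv2.imread('pics/s4.png')
# rod line: gray shading against bench; dark knob outline right edge rows
s=cv2.cvtColor(g[150:210,290:370],cv2.COLOR_RGB2GRAY);o=cv2.cvtColor(cv2.resize(old,(80,60),interpolation=cv2.INTER_AREA),cv2.COLOR_BGR2GRAY)
for r in range(8,24,1): print(r,' '.join('%3d'%v for v in o[r,14:32]),'|',' '.join('%3d'%v for v in s[r,14:32]))
E
python3 g.py .53 -.23
```

```text
[(array([0.4316, 0.3492, 0.038 ]), 0.75), (array([ 0.523 , -0.2647,  0.1624]), 0.39)]
8  73  74  67  46  43  46  45  44  42  42  42  48  58  88 128 146 151 154 |  72  72  69  51  43  47  46  43  42  42  42  44  55  88 131 147 151 154
9  72  72  67  50  44  45  45  41  42  43  43  50  50  60 106 145 154 154 |  71  72  70  52  43  47  47  44  42  43  46  49  52  54 100 147 154 153
10  72  70  70  60  44  46  45  44  43  41  46  50  49  54  99 147 152 151 |  72  71  69  59  44  46  45  44  41  43  44  49  50  46  93 150 151 151
11  70  75  83  73  45  46  45  42  43  42  45  47  45  50  99 152 154 154 |  70  73  82  76  41  47  45  43  39  43  44  46  45  47  96 156 154 154
12  72  95 116  73  44  46  45  42  41  41  44  43  41  63 119 156 157 157 |  72  95 122  82  44  48  42  43  42  43  42  45  42  59 120 158 155 157
13  82 120 132  59  42  47  46  42  41  38  41  43  61 109 145 156 156 156 |  80 119 141  82  42  48  45  43  41  42  42  37  45  96 148 157 155 157
14 111 138 131  57  40  44  41  42  41  46  73 102 125 147 156 156 154 154 | 112 139 138  79  41  46  45  42  41  46  72 1
[... 868 characters left out ...]
 146 128 121 123 155 153 153 151 151 151 151 153 152
21 146 144 143 143 148 144 123 121 129 151 153 151 150 148 148 150 150 151 | 147 143 142 143 148 145 126 122 129 152 152 151 149 147 148 149 150 151
22 146 144 142 144 146 140 122 122 141 149 150 151 150 148 148 149 149 150 | 147 143 142 144 147 142 125 122 142 149 150 151 148 147 148 149 149 151
23 159 158 147 147 144 128 121 121 146 146 142 145 150 150 149 148 148 149 | 159 160 146 147 146 127 120 119 148 148 142 146 151 150 149 149 149 149
[ 0.52881146 -0.23711257  0.15048547] 80.90812549845946 F [ 2.36 18.98 -6.  ] M [ 4.24 -0.53 -0.07] units tool x,y 0.28844094270769277 0.001987529104662663 grip 0.0003193108775902915 9.675123430788517
```

Emit:
play_rows([
  [0,0,0,0],
  [0,0,0,0],
  [0,0,0,0],
  [0,0,0,0],
  [0,0,0,0],
])

```text
time: 26.75
position: [0.5288, -0.2371, 0.1505]
eef_rot: [0.761, 0.649, 0.002, -0.004]
wrist_force: [1.6, 18.6, -7.3]
grip_width: 0.0007
finger_force: 9.7
```

Emit:
play_rows([
  [0,0,0,0],
  [0,0,0,0],
  [0,0,0,0],
  [0,0,0,0],
  [0,0,0,0],
])

```text
time: 27.38
position: [0.5288, -0.2371, 0.1505]
eef_rot: [0.761, 0.649, 0.002, -0.004]
wrist_force: [1.8, 19.2, -6.7]
grip_width: 0.0005
finger_force: 9.7
```

Emit:
play_rows([
  [0,0,0,0],
  [0,0,0,0],
  [0,0,0,0],
  [0,0,0,0],
  [0,0,0,0],
])

```text
time: 28.0
position: [0.5288, -0.2371, 0.1505]
eef_rot: [0.761, 0.649, 0.002, -0.004]
wrist_force: [2.0, 18.4, -6.2]
grip_width: 0.0004
finger_force: 9.7
```

Emit:
play_rows([
  [0,0,0,0],
  [0,0,0,0],
  [0,0,0,0],
  [0.2,0,0,0],
  [0.2,0,0,0],
])

```text
time: 28.62
position: [0.5299, -0.2317, 0.1516]
eef_rot: [0.762, 0.647, -0.0, -0.001]
wrist_force: [-2.6, 5.9, 3.5]
grip_width: 0.0006
finger_force: 3.1
```

Emit:
play_rows([
  [0.2,0,0,0],
  [0.2,0,0,0],
  [0.2,0,0,0],
  [0.2,0,0,0],
  [0.2,0,0,0],
])

```text
time: 29.25
position: [0.5344, -0.209, 0.1523]
eef_rot: [0.763, 0.647, -0.0, 0.0]
wrist_force: [-1.2, 2.4, 0.9]
grip_width: 0.0005
finger_force: 0.8
```

Emit:
play_rows([
  [0.2,0,0,0],
  [0.2,0,0,0],
  [0.2,0,0,0],
  [0.2,0,0,0],
  [0.2,0,0,0],
])

```text
time: 29.88
position: [0.5386, -0.184, 0.1524]
eef_rot: [0.763, 0.647, -0.0, 0.0]
wrist_force: [-0.1, -0.2, -1.6]
grip_width: 0.0002
finger_force: 0.0
```

Emit:
play_rows([
  [0,0,0,0],
  [0,0,-1,0],
  [0,0,-1,0],
  [0,0,-1,0],
  [0,0,0,0],
])

```text
time: 30.5
position: [0.5394, -0.1846, 0.2291]
eef_rot: [0.763, 0.647, 0.001, 0.002]
wrist_force: [-0.0, -0.8, 0.6]
grip_width: 0.0005
finger_force: 0.0
```

```bash
python3 g.py .53 -.23; python3 - <<'E'
from h import *
for n in ['top','side']:
    camera(n)
    for k in ['lever_knob','cover_grip']: print(n,k,[(np.round(d['point'],4),round(d['confidence'],2)) for d in place_of(n,k)])
E
```

```text
[ 0.53941118 -0.18464437  0.22912642] 80.58251813358092 F [-0.04 -0.85  0.57] M [-0.03 -0.07 -0.04] units tool x,y -1.851370633581061 -0.07451717470264685 grip 0.00048318584482925296 0.0
top lever_knob [(array([ 0.5728, -0.0179,  0.1279]), 0.61)]
top cover_grip [(array([0.2001, 0.3494, 0.0351]), 0.75), (array([ 0.5744, -0.0177,  0.0875]), 0.75), (array([0.3109, 0.6078, 0.0374]), 0.7), (array([ 0.5745, -0.0228,  0.1277]), 0.58), (array([0.4327, 0.3546, 0.0367]), 0.55)]
side lever_knob [(array([ 0.5287, -0.2265,  0.1723]), 0.43)]
side cover_grip [(array([ 0.5774, -0.017 ,  0.1251]), 0.95), (array([0.201 , 0.3502, 0.0398]), 0.87), (array([0.3098, 0.6074, 0.0363]), 0.85)]
```

The lever is back in the middle, the cover is down on its pins, and the arm is clear, so I'm handing the job in.

```bash
python3 -c "
from station import *
print(close_job())"
```

```text
the job is handed in; nothing more can be done
None
```

The nozzle cover is flat on both pins and let go, the lever was held at its nitrogen stop for over two seconds and has sprung back upright, and the job is handed in; the hand-in returned no verdict.

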